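# Right the toppled cascade pot and park it in the wind guard

### The job

The wind has knocked over the tall square glazed pot. Stand it upright, mouth up, on the open bench and let go of it; then take it afresh and set it down flat inside the square saucer in the wind-guard tray, squared up with the saucer. Do not drop the pot, and leave the other pots and the things on the bench where they are.

Things in the scene. Friction and masses are not known exactly. Their poses are not given: they have to be found in the camera images.
- pot: tall square brown glazed pot, hollow, 58 x 58 mm outside, 105 mm high, walls and floor 7 mm thick, about 0.3 kg; origin at the centre of its underside, +z runs from the underside to the open mouth, x and y are normal to its flat sides. It starts lying on one flat side on the bench, its mouth pointing roughly to the robot's right (-y).
- saucer: square brown glazed drip saucer, 90 x 90 mm outside, rim 12 mm high, inside 82 x 82 mm, floor 4 mm thick; loose, in one of the three bays of the wind guard. Origin at the centre of its underside, z up, x and y along its sides (parallel to the guard's walls at the start). The pot must stand on its inner floor.
- guard: fixed galvanised open-topped wind-guard tray, 118 (x) x 336 (y) mm outside, 60 mm high, sheet and floor 4 mm thick, divided into three bays side by side along its y, each about 110 (x) x 107 (y) mm inside, centred at y = -110.7, 0 and +110.7 mm. Origin at the centre of its underside, z up. Two bays hold other pots, the third holds the saucer.
- round_pot: round brown pot standing in another bay, 84 mm across the rim, 80 mm high; origin at the centre of its underside. Leave alone.
- bowl_pot: low round brown bowl-shaped pot standing in another bay, 90 mm across the rim, 52 mm high; origin at the centre of its underside. Leave alone.
- scoop: white plastic scoop lying on the bench, about 190 mm long along its x, 60 mm wide, 36 mm high; origin on the underside near its middle. Leave alone.
- wire_coil: coil of aluminium wire lying flat, 100 mm across, 18 mm high; origin at the centre of its underside. Leave alone.
- bottle: amber bottle standing on the bench, 60 mm across, 150 mm high; origin at the centre of its underside. Leave alone.
- brush: hand brush lying on the bench along its x; origin near its middle on the underside. Leave alone.
Mind the look-alikes: they are no part of the job. Leave any purple look-alike of the pot alone. There is more than one size of the saucer; the one meant has the size given above.

How it is judged:
On the way:
1. the pot stands upright on the bench, mouth up, let go of (angle between pot's own z axis and vertical below 0.06 rad and height (world z) of pot below 0.003 m and contact force between the fingers and pot below 0.05 N and linear speed of pot below 0.02 m/s), for 0.3 s.
At the end, for the whole second after the job is handed in: The pot stands at rest, let go, upright within 0.06 rad on the saucer's inner floor, centred within 16 mm and square to the saucer within 0.2 rad; the saucer lies flat on the guard's floor; other pots and bench things are where they were (angle between each of pot, saucer's own z axis and vertical below 0.06 rad and z of pot in the frame of saucer between 0.001 and 0.007 m and horizontal distance between pot and saucer below 0.016 m and (angle between the x axis of pot and the x axis of saucer, either way round below 0.2 rad or angle between the x axis of pot and the y axis of saucer, either way round below 0.2 rad) and z of saucer in the frame of guard between 0.002 and 0.007 m and contact force between the fingers and pot below 0.05 N and linear speed of pot below 0.02 m/s); the robot touches nothing.
It fails at once if the pot is dropped: it moves faster than 0.6 m/s while no finger touches it (contact force between the fingers and pot below 0.05 N and linear speed of pot above 0.6 m/s).
It fails at once if another pot is moved by more than 20 mm or tipped (distance of any of round_pot, bowl_pot from where it was at the start of the episode above 0.02 m or angle between any of round_pot, bowl_pot's own z axis and vertical above 0.3 rad).
It fails at once if the scoop, wire coil, bottle or brush is moved by more than 30 mm (distance of any of scoop, wire_coil, bottle, brush from where it was at the start of the episode above 0.03 m).
It also fails if it takes over 61 s, if anything falls off the work surface, if the arm or the gripper's body presses on something with over 40 N, if the wrist force passes 120 N, or if a joint passes its speed limit or range.

### The arm

A 6-joint arm with a two-finger parallel gripper is mounted at the origin on the work surface. World frame = base frame: x ahead of the robot, y to its left, z up, the work surface at z = 0. Lengths are in m, angles in rad, forces in N, time in s.
With the tool pointing down it reaches from about 0.35 to 0.85 m from the base axis. Payload 8.1 kg.
Tool frame: the origin (TCP) lies at the very end of the fingers, on their centre line; the grasp point (between the pads) lies 19 mm behind it; z points along the fingers, y is the line along which they close (so a half turn about z gives the same grasp; the last joint's range is limited). The gripper opens to 93 mm and grips with 3 to 60 N. Pads are 15 mm wide; open, the fingers measure 128 mm over their backs; the gripper's body (75 mm by 188 mm) begins 65 mm behind the grasp point.
Start: joints at [1.119, 0.13, 1.488, -0, 1.523, -0.085], TCP at [0.215, 0.56, 0.187] pointing down, gripper open.
Joint ranges: [-2.96, 2.96], [-0.89, 2.26], [0.02, 2.5], [-1.34, 4.48], [0, 2.73], [-2.66, 2.66]. Speed limits (rad/s): [2.39, 2.39, 2.79, 3.14, 3.14, 3.14].

### API

Orientations are given as a rotation vector (axis times angle).
In Python, from plant import robot, imaging gives the robot as it stands.
- The arm moves only by the tool jog_arm, never from a script. Its argument "rows" is a list of rows, each a list of 2 entries, a list of its own where there are three numbers: the shift along the tool's x, y, z each as a share of 0.2 m, from -1 to 1, then the turn, a rotation vector about the tool's x, y, z each as a share of pi/2 rad, from -1 to 1. A call has 1 to 5 rows; each row is the pose to reach, as a shift and turn from the pose commanded when the call began, along the tool's axes at that moment; what a row does not reach only later rows make up. A row lasts 1/10 s, in which the tool goes at most 50 mm and 8.59 degrees, less where a joint would pass 70% of its speed; a pose out of reach is approached as far as the arm can. A call with a number of a shift or a turn outside -1 to 1 is refused whole. A call with a gripper value outside its range is refused whole. "hand" is the closure, from -1 (fully open) to 1 (shut), set as the call begins (left out, the last holds). The fingers move at their own pace and stop on an object; "squeeze" is the grip in N (left out, the last holds). Time passes only in rows, so rows that repeat a pose let the fingers close. It gives the time, the measured TCP pose, the force, the opening and the grip force at its end, in the units of the state.
- robot.read_state(): the state, without advancing time (a new reading comes with each control period).
- imaging.read_camera(name): name is "side" or "top" or "wrist"; returns a dict with "frame" (400x640x3 uint8, red, green, blue), "vertical_fov" (degrees; the focal length in pixels is half the picture's height over the tangent of half this angle, whatever the lens; pixels are square), "cx", "cy" (the principal point, pixels), "R" (3x3) and "t" (3): a world point X has camera coordinates R X + t. Camera axes: x right, y down, z forward; pixel columns grow to the right and rows downward; lengths in m; the calibration is good to about 2 mm. A picture is of the moment at which its call begins. There is no depth.
- robot.close_job(): hands the job in; it is judged then, once.
The state is a dict: "t": time; "q": joint angles; "dq": joint speeds; "joint_torque": joint torques, N m; "tool_pos": TCP position; "orientation": TCP orientation; "force": force on the tool from outside, world axes, zero at the start; "wrist_torque": the same for the moment, N m; "opening": finger opening in m; "gripper_force": force on a finger pad.
Only numpy, scipy, OpenCV 4.12 (cv2) and the standard library are available. Lean on these libraries where they do the work, as an engineer would, in place of code of your own. Each camera call takes 0.05 s, during which the arm holds its last target. There are 200 camera calls.

## Working session

There is one attempt and no reset: what is moved stays moved. The work goes in short steps, Python scripts to look and compute and a tool call to move; the robot and the scene stay as the last step left them, time stands still between calls to the robot, and variables do not carry over. Pictures are saved under pics/ and viewed, at most 10 in all, crops included, and the job is handed in when it is done.

Besides the shell and the picture viewer there is one more tool, called after ">>>" as name(argument=value, ...), one argument or row to a line, values as JSON. jog_arm: Moves the arm, as the interface text tells. Its arguments: {"type":"object","properties":{"rows":{"type":"array"},"hand":{"type":"number"},"squeeze":{"type":"number"}},"required":["rows"]}

```bash
mkdir -p pics; cat > h.py <<'E'
import numpy as np, cv2
from plant import robot, imaging
from scipy.spatial.transform import Rotation as Rot
def cam(n):
    return imaging.read_camera(n)
def K(c):
    h=c["frame"].shape[0]; return h/2/np.tan(np.radians(c["vertical_fov"])/2)
def ray(c,u,v):
    f=K(c); R=np.array(c["R"]); t=np.array(c["t"])
    return -R.T@t, R.T@np.array([(u-c["cx"])/f,(v-c["cy"])/f,1.])
def onz(c,u,v,z):
    o,d=ray(c,u,v); return o+d*(z-o[2])/d[2]
def proj(c,X):
    p=np.array(c["R"])@np.array(X)+np.array(c["t"]); f=K(c); return p[:2]/p[2]*f+[c["cx"],c["cy"]]
def save(c,n): cv2.imwrite(f"pics/{n}.png",c["frame"][:,:,::-1])
def jog(P,Rv=None,turn=None):
    s=robot.read_state(); R=Rot.from_rotvec(s["orientation"])
    sh=R.inv().apply(np.array(P)-s["tool_pos"])/0.2
    tr=None if Rv is None else (R.inv()*Rv).as_rotvec()/(np.pi/2)
    print("shift",sh.round(3),"turn",None if tr is None else tr.round(3))
E
python3 - <<'E'
from h import *
for n in("top","side"):
    c=cam(n); save(c,n+"0"); print(n,c["vertical_fov"],c["cx"],c["cy"],ray(c,320,200))
s=robot.read_state(); print({k:np.round(v,3) for k,v in s.items()}); print(Rot.from_rotvec(s["orientation"]).as_matrix().round(2))
E
```

```text
top 44.54923249564669 323.5744242829306 197.4568639014093 (array([ 0.22696421, -0.07606009,  1.41327164]), array([ 0.23524477,  0.02834659, -0.97156425]))
side 45.15926837538269 324.18148313293494 201.40250687376204 (array([ 0.25775027, -1.03714839,  0.84653346]), array([ 0.22231829,  0.7680607 , -0.60061755]))
{'t': np.float64(0.1), 'q': array([ 1.119,  0.131,  1.489,  0.   ,  1.523, -0.085]), 'dq': array([ 0.001, -0.001, -0.005, -0.   ,  0.001,  0.001]), 'joint_torque': array([ 1.0000e-03, -5.6134e+01, -4.9309e+01,  7.7000e-02,  2.9000e-02,
       -0.0000e+00]), 'tool_pos': array([0.215, 0.56 , 0.186]), 'orientation': array([-5.730e-01, -3.088e+00,  3.000e-03]), 'force': array([ 0.271,  0.385, -0.364]), 'wrist_torque': array([-0.007,  0.019, -0.021]), 'gripper_force': np.float64(0.0), 'opening': np.float64(0.093)}
[[-0.93  0.36 -0.  ]
 [ 0.36  0.93 -0.  ]
 [ 0.   -0.   -1.  ]]
```

View pics/top0.png

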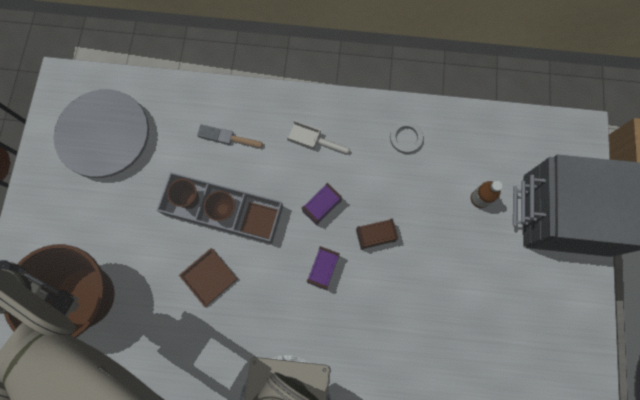

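View pics/side0.png

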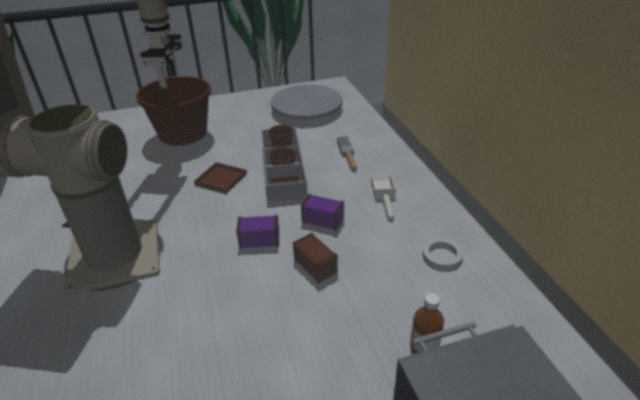

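The top view shows the brown pot lying at about (377,235), mouth to the right. The guard is at about (220,208) with the saucer in its right bay at (262,220). The square at (209,277) is a decoy saucer, and the purple pots are at (322,203) and (323,268). The side view agrees: pot at (315,258), guard at (283,165). Next I measure.

```bash
cat > m.py <<'E'
from h import *
c=cam("top"); s=cam("side"); f=c["frame"]
hsv=cv2.cvtColor(f,cv2.COLOR_RGB2HSV)
def comp(mask,u,v):
    n,l,st,ce=cv2.connectedComponentsWithStats(mask.astype(np.uint8)); return (l==l[v,u]) if mask[v,u] else None
br=(hsv[...,1]>90)&((hsv[...,0]<20)|(hsv[...,0]>170))
for nm,(u,v) in dict(pot=(377,235),sau=(262,218),decoy=(209,277)).items():
    print(nm,f[v,u],hsv[v,u])
    m=comp(br,u,v)
    if m is None: continue
    cn=max(cv2.findContours(m.astype(np.uint8),0,1)[0],key=cv2.contourArea)
    r=cv2.minAreaRect(cn); b=cv2.boxPoints(r); print(r)
    z={'pot':.058,'sau':.014,'decoy':.01}[nm]
    W=np.array([onz(c,*p,z) for p in b]); print(W.round(4), np.linalg.norm(np.diff(W,axis=0),axis=1).round(4), W.mean(0).round(4))
    for k in range(2):
        d=W[k+1]-W[k]; print("ang",np.degrees(np.arctan2(d[1],d[0])).round(1))
big=cv2.resize(f[160:300,150:420],None,fx=2.9,fy=2.9,interpolation=cv2.INTER_CUBIC)
cv2.imwrite("pics/crop.png",np.clip(big[:,:,::-1]*1.5,0,255).astype(np.uint8))
big=cv2.resize(s["frame"][110:310,190:400],None,fx=2.9,fy=2.9,interpolation=cv2.INTER_CUBIC)
cv2.imwrite("pics/crops.png",np.clip(big[:,:,::-1]*1.5,0,255).astype(np.uint8))
E
python3 m.py
```

```text
pot [81 61 50] [11 98 81]
((377.8341369628906, 232.89266967773438), (18.717933654785156, 31.149991989135742), 77.90524291992188)
[[ 0.4893 -0.1588  0.058 ]
 [ 0.5171 -0.2429  0.058 ]
 [ 0.4661 -0.2576  0.058 ]
 [ 0.4388 -0.1742  0.058 ]] [0.0886 0.0531 0.0877] [ 0.4778 -0.2084  0.058 ]
ang -71.7
ang -163.9
sau [84 65 54] [11 91 84]
((261.98077392578125, 218.09617614746094), (6.667948246002197, 2.941741943359375), 11.309932708740234)
[[0.4903 0.1375 0.014 ]
 [0.499  0.137  0.014 ]
 [0.4972 0.1175 0.014 ]
 [0.4885 0.118  0.014 ]] [0.0087 0.0196 0.0087] [0.4937 0.1275 0.014 ]
ang -3.3
ang -95.4
decoy [86 66 57] [ 9 86 86]
```

View pics/crop.png

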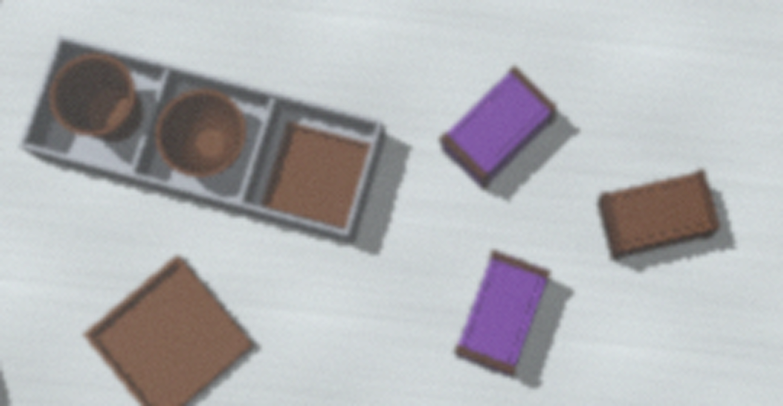

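View pics/crops.png

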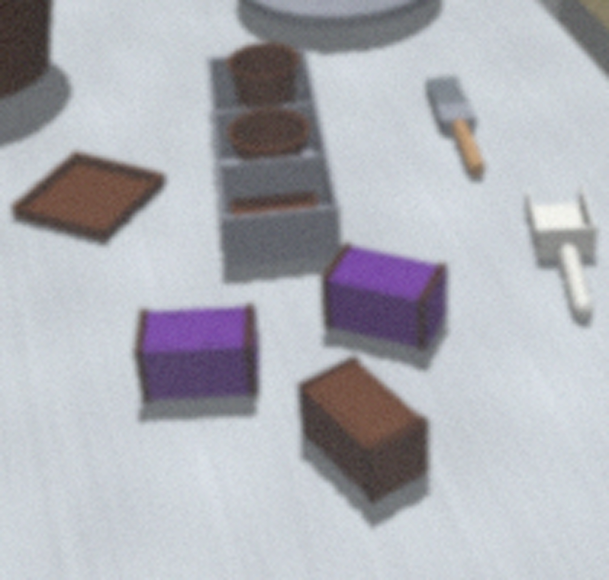

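The crops show the pot's top-face corners at about (605,197), (703,172) and (717,232). The guard rim corners are at (62,38), (385,124), (350,240) and (25,147), and the saucer fills most of the right bay, around (318,175). The side crop shows the pot's near-right end as its mouth.

```bash
python3 - <<'E'
from h import *
c=cam("top"); f=c["frame"].astype(int)
g=lambda p:(150+(p[0]+.5)/2.9-.5,160+(p[1]+.5)/2.9-.5)
W=np.array([onz(c,*g(p),.06) for p in [(62,38),(385,124),(350,240),(25,147)]])
print("guard",W.round(4),W.mean(0).round(4),[np.linalg.norm(W[(i+1)%4]-W[i]).round(3) for i in range(4)])
d=W[0]+W[3]-W[1]-W[2]; gy=d/np.linalg.norm(d); print("guard yaw",np.degrees(np.arctan2(-gy[0],gy[1])))
print("bay",W.mean(0)-gy*.1107)
S=np.array([onz(c,*g(p),.016) for p in [(290,122),(370,140),(345,230),(265,212)]]);print("saucer",S.mean(0).round(4),[np.linalg.norm(S[(i+1)%4]-S[i]).round(3) for i in range(4)])
# pot silhouette incl. dark sides: brown-ish = R-B>8
m=((f[...,0]-f[...,2])>9).astype(np.uint8)
m=cv2.morphologyEx(m,cv2.MORPH_CLOSE,np.ones((3,3)))
n,l,st,ce=cv2.connectedComponentsWithStats(m); m=(l==l[235,377]).astype(np.uint8)
cn=max(cv2.findContours(m,0,1)[0],key=cv2.contourArea); print("rect",cv2.minAreaRect(cn), st[l[235,377]])
h=cv2.convexHull(cn); p=cv2.approxPolyDP(h,2.0,True)[:,0]; print(p.tolist()); print(np.array([onz(c,*q,.058)[:2] for q in p]).round(4))
E
```

```text
guard [[0.5896 0.4    0.06  ]
 [0.5362 0.0691 0.06  ]
 [0.4188 0.0882 0.06  ]
 [0.4761 0.4159 0.06  ]] [0.5052 0.2433 0.06  ] [np.float64(0.335), np.float64(0.119), np.float64(0.333), np.float64(0.115)]
guard yaw -9.539336068459056
bay [0.48681572 0.13411151 0.06      ]
saucer [0.4862 0.1345 0.016 ] [np.float64(0.084), np.float64(0.095), np.float64(0.082), np.float64(0.095)]
rect ((377.1213073730469, 232.76556396484375), (21.128877639770508, 37.676971435546875), 76.75948333740234) [357 219  41  28 784]
[[392, 220], [397, 238], [367, 246], [361, 245], [358, 227]]
[[ 0.5188 -0.2453]
 [ 0.4689 -0.2629]
 [ 0.4375 -0.1811]
 [ 0.4386 -0.1642]
 [ 0.4886 -0.1514]]
```

>>> jog_arm(
  rows=[
    [[-0.65, -0.78, -0.25], [0, 0, 0]],
    [[-0.65, -0.78, -0.25], [0, 0, 0]],
    [[-0.65, -0.78, -0.25], [0, 0, 0]],
    [[-0.65, -0.78, -0.25], [0, 0, 0]],
    [[-0.65, -0.78, -0.25], [0, 0, 0]],
  ],
  hand=-1,
)

```text
t: 0.75
tool_pos: [0.2824, 0.365, 0.2387]
orientation: [0.577, 3.086, 0.002]
force: [0.9, 0.6, 0.2]
opening: 0.0931
gripper_force: 0.0
```

>>> jog_arm(
  rows=[
    [[-0.65, -0.78, 0], [0, 0, 0]],
    [[-0.65, -0.78, 0], [0, 0, 0]],
    [[-0.65, -0.78, 0], [0, 0, 0]],
    [[-0.65, -0.78, 0], [0, 0, 0]],
    [[-0.65, -0.78, 0], [0, 0, 0]],
  ],
)

```text
t: 1.25
tool_pos: [0.3476, 0.1712, 0.2367]
orientation: [0.584, 3.086, -0.002]
force: [-0.1, 1.1, -0.9]
opening: 0.0929
gripper_force: 0.0
```

>>> jog_arm(
  rows=[
    [[-0.65, -0.78, 0], [0, 0, 0]],
    [[-0.65, -0.78, 0], [0, 0, 0]],
    [[-0.65, -0.78, 0], [0, 0, 0]],
    [[-0.65, -0.78, 0], [0, 0, 0]],
    [[-0.65, -0.78, 0], [0, 0, 0]],
  ],
)

```text
t: 1.75
tool_pos: [0.4124, -0.0206, 0.2363]
orientation: [-0.582, -3.087, 0.002]
force: [-0.2, 0.3, -0.4]
opening: 0.0934
gripper_force: 0.0
```

>>> jog_arm(
  rows=[
    [[-0.65, -0.78, 0], [0, 0, 0.2]],
    [[-0.65, -0.78, 0], [0, 0, 0.4]],
    [[-0.65, -0.78, 0], [0, 0, 0.55]],
    [[-0.65, -0.78, 0], [0, 0, 0.55]],
    [[-0.65, -0.78, 0], [0, 0, 0.55]],
  ],
)

```text
t: 2.25
tool_pos: [0.4778, -0.2118, 0.2348]
orientation: [-1.675, -2.655, 0.001]
force: [-1.2, 1.3, 0.7]
opening: 0.093
gripper_force: 0.0
```

```bash
python3 - <<'E'
from h import *
c=cam("wrist"); save(c,"w1"); s=robot.read_state(); print(s["t"],s["q"].round(2),s["tool_pos"].round(4)); print(Rot.from_rotvec(s["orientation"]).as_matrix().round(3)); print(ray(c,320,200))
E
```

```text
2.3 [-0.51 -0.1   1.63  0.    1.61 -0.95] [ 0.4775 -0.21    0.2351]
[[-0.422  0.907 -0.002]
 [ 0.907  0.422  0.001]
 [ 0.002 -0.001 -1.   ]]
(array([ 0.44792619, -0.14656262,  0.43340895]), array([ 0.118573  , -0.24157264, -0.96318511]))
```

View pics/w1.png

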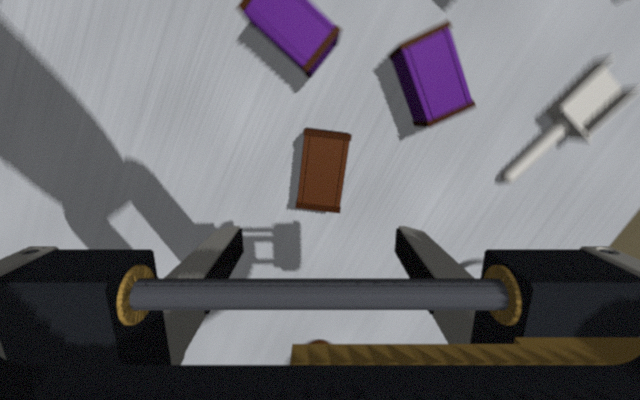

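The wrist view shows the pot lying below: its top face runs from about (306,130)/(350,134) at the top to (297,208)/(340,211) at the bottom. I measure it from here.

```bash
python3 - <<'E'
from h import *
c=cam("wrist"); f=c["frame"].astype(int)
m=(((f[...,0]-f[...,2])>25)).astype(np.uint8)
n,l,st,ce=cv2.connectedComponentsWithStats(m); m=(l==l[170,323]).astype(np.uint8)
cn=max(cv2.findContours(m,0,1)[0],key=cv2.contourArea); r=cv2.minAreaRect(cn)
h=cv2.convexHull(cn); p=cv2.approxPolyDP(h,2.5,True)[:,0]; print(p.tolist())
print("z58",np.array([onz(c,*q,.058)[:2] for q in p]).round(4).tolist())
print("z0",np.array([onz(c,*q,.0)[:2] for q in p]).round(4).tolist())
for v in range(128,216,4): print(v,[f[v,u].tolist() for u in (318,330)])
E
```

```text
[[304, 131], [348, 136], [339, 212], [297, 208]]
z58 [[0.4376, -0.1662], [0.4903, -0.1485], [0.5239, -0.2434], [0.4704, -0.2621]]
z0 [[0.436, -0.1695], [0.4968, -0.149], [0.5356, -0.2586], [0.4739, -0.2802]]
128 [[165, 168, 172], [164, 166, 171]]
132 [[59, 36, 22], [74, 70, 66]]
136 [[66, 38, 24], [70, 39, 23]]
140 [[91, 54, 31], [86, 55, 35]]
144 [[91, 54, 34], [95, 60, 38]]
148 [[94, 60, 39], [94, 57, 34]]
152 [[89, 52, 31], [91, 53, 37]]
156 [[89, 51, 31], [89, 53, 31]]
160 [[86, 50, 32], [89, 56, 34]]
164 [[89, 54, 33], [90, 55, 35]]
168 [[93, 58, 34], [90, 53, 32]]
172 [[89, 53, 34], [88, 47, 27]]
176 [[85, 51, 30], [87, 55, 30]]
180 [[87, 52, 31], [89, 54, 33]]
184 [[90, 54, 29], [87, 49, 27]]
188 [[88, 52, 27], [89, 54, 29]]
192 [[88, 51, 30], [89, 55, 33]]
196 [[90, 54, 32], [89, 52, 30]]
200 [[87, 52, 30], [86, 51, 29]]
204 [[84, 49, 26], [86, 47, 26]]
208 [[57, 31, 12], [59, 34, 18]]
212 [[77, 75, 74], [85, 74, 69]]
```

```bash
cat >> h.py <<'E'
a=np.array([.3287,-.9444,0]); a/=np.linalg.norm(a); yv=np.array([-a[1],a[0],0]); up=np.array([0,0,1.])
def Rt(th):  # tool z = -sin a - cos up
    z=-np.sin(th)*a-np.cos(th)*up; return Rot.from_matrix(np.c_[np.cross(yv,z),yv,z])
G=np.array([.4806,-.2051,.029])
E
python3 - <<'E'
from h import *
R=Rt(np.pi/4); z=R.as_matrix()[:,2]
P=G+.019*z; jog(P-.13*z,R); print(P,z, R.as_matrix())
E
```

```text
shift [-0.383 -0.022  0.64 ] turn [-0.029  0.498  0.069]
[ 0.47618376 -0.19241155  0.01556497] [-0.23243355  0.66781333 -0.70710678] [[-0.23243355  0.94443067 -0.23243355]
 [ 0.66781333  0.32871068  0.66781333]
 [ 0.70710678  0.         -0.70710678]]
```

>>> jog_arm(
  rows=[
    [[-0.1, 0, 0.1], [0, 0.09, 0.01]],
    [[-0.2, 0, 0.2], [-0.01, 0.18, 0.02]],
    [[-0.3, -0.01, 0.3], [-0.01, 0.27, 0.03]],
    [[-0.383, -0.022, 0.4], [-0.02, 0.36, 0.05]],
    [[-0.383, -0.022, 0.45], [-0.029, 0.45, 0.069]],
  ],
)

```text
t: 2.85
tool_pos: [0.508, -0.2789, 0.1469]
orientation: [-1.453, -2.09, -0.521]
force: [0.2, 0.7, -0.7]
opening: 0.0929
gripper_force: 0.0
```

```bash
python3 - <<'E'
from h import *
R=Rt(np.pi/4); z=R.as_matrix()[:,2]
P=G+.019*z; jog(P-.13*z,R);s=robot.read_state(); print(s["tool_pos"],s["q"].round(2))
E
```

```text
shift [-0.122 -0.01   0.154] turn [-0.003  0.071  0.013]
[ 0.5079826  -0.27889876  0.14685557] [-0.78  0.73  0.96  0.31  2.05 -1.08]
```

>>> jog_arm(
  rows=[
    [[-0.122, -0.01, 0.154], [-0.003, 0.071, 0.013]],
    [[-0.122, -0.01, 0.154], [-0.003, 0.071, 0.013]],
    [[-0.122, -0.01, 0.154], [-0.003, 0.071, 0.013]],
  ],
)

```text
t: 3.15
tool_pos: [0.5035, -0.2769, 0.1027]
orientation: [-1.413, -1.977, -0.583]
force: [0.8, 1.1, 1.8]
opening: 0.0931
gripper_force: 0.0
```

```bash
python3 - <<'E'
from h import *
R=Rt(np.pi/4); z=R.as_matrix()[:,2]
P=G+.019*z; jog(P,R);s=robot.read_state(); print(s["tool_pos"],s["q"].round(2))
E
```

```text
shift [0.002 0.012 0.622] turn [-0.002 -0.004 -0.004]
[ 0.50349862 -0.27687939  0.10272315] [-0.81  0.87  0.89  0.35  2.1  -1.07]
```

>>> jog_arm(
  rows=[
    [[0.002, 0.012, 0.15], [0, 0, 0]],
    [[0.002, 0.012, 0.3], [0, 0, 0]],
    [[0.002, 0.012, 0.45], [0, 0, 0]],
    [[0.002, 0.012, 0.58], [0, 0, 0]],
    [[0.002, 0.012, 0.62], [0, 0, 0]],
  ],
)

```text
t: 3.65
tool_pos: [0.4816, -0.1961, 0.0265]
orientation: [-1.421, -2.0, -0.58]
force: [-0.7, 0.3, -0.4]
opening: 0.0929
gripper_force: 0.0
```

>>> jog_arm(
  rows=[
    [[0, 0, 0], [0, 0, 0]],
    [[0, 0, 0], [0, 0, 0]],
    [[0, 0, 0], [0, 0, 0]],
    [[0, 0, 0], [0, 0, 0]],
    [[0, 0, 0], [0, 0, 0]],
  ],
  hand=1,
  squeeze=30,
)

```text
t: 4.15
tool_pos: [0.4783, -0.1973, 0.0201]
orientation: [-1.422, -1.983, -0.582]
force: [1.2, -3.6, 9.7]
opening: 0.0578
gripper_force: 28.9
```

>>> jog_arm(
  rows=[
    [[0, 0, 0], [0, 0, 0]],
    [[0, 0, 0], [0, 0, 0]],
    [[0, 0, 0], [0, 0, 0]],
    [[0, 0, 0], [0, 0, 0]],
    [[0, 0, 0], [0, 0, 0]],
  ],
)

```text
t: 4.65
tool_pos: [0.4783, -0.1973, 0.0202]
orientation: [-1.422, -1.983, -0.582]
force: [-1.9, -4.5, 5.5]
opening: 0.0577
gripper_force: 30.0
```

```bash
python3 - <<'E'
from h import *
s=robot.read_state(); print(s["tool_pos"],s["q"].round(2),s["force"].round(1),s["opening"],s["gripper_force"])
R=Rt(np.pi/4); print(Rot.from_rotvec(s["orientation"]).as_matrix().round(3)); jog(s["tool_pos"]+[0,0,.1],R)
c=cam("wrist"); save(c,"w2")
E
```

```text
[ 0.47834191 -0.19730425  0.02015193] [-0.76  0.76  1.21  0.35  1.87 -1.1 ] [-1.9 -4.5  5.5] 0.05765596205693486 29.960167407989502
[[-0.226  0.947 -0.23 ]
 [ 0.672  0.323  0.666]
 [ 0.705 -0.004 -0.709]]
shift [ 0.352 -0.002 -0.355] turn [ 0.001  0.002 -0.005]
```

Gripped at 57.7 mm opening. I lift it, then rotate.

>>> jog_arm(
  rows=[
    [[0.1, 0, -0.1], [0, 0, 0]],
    [[0.2, 0, -0.2], [0, 0, 0]],
    [[0.3, 0, -0.3], [0, 0, 0]],
    [[0.35, 0, -0.35], [0, 0, 0]],
    [[0.35, 0, -0.35], [0, 0, 0]],
  ],
)

```text
t: 5.2
tool_pos: [0.4797, -0.1971, 0.12]
orientation: [-1.423, -1.987, -0.582]
force: [0.1, -0.1, -3.8]
opening: 0.0575
gripper_force: 30.0
```

```bash
cat >> h.py <<'E'
def grasp(s): return s["tool_pos"]-.019*Rot.from_rotvec(s["orientation"]).as_matrix()[:,2]
E
python3 - <<'E'
from h import *
s=robot.read_state(); print(s["tool_pos"],s["q"].round(2),s["force"].round(1),s["gripper_force"],s["opening"])
for th in (0,-45):
    R=Rt(np.radians(th)); z=R.as_matrix()[:,2]; jog(np.array([.49,-.235,.135])+.019*z,R)
E
```

```text
[ 0.47969571 -0.19705964  0.12004257] [-0.76  0.64  1.19  0.37  2.   -1.05] [ 0.1 -0.1 -3.8] 29.95491474866867 0.05754515342674037
shift [-0.154 -0.012 -0.123] turn [ 0.    -0.496 -0.004]
shift [-0.182 -0.012 -0.191] turn [-0.001 -0.996 -0.005]
```

>>> jog_arm(
  rows=[
    [[-0.04, 0, -0.03], [0, -0.08, 0]],
    [[-0.07, 0, -0.05], [0, -0.16, 0]],
    [[-0.1, -0.01, -0.08], [0, -0.24, 0]],
    [[-0.13, -0.01, -0.1], [0, -0.32, 0]],
    [[-0.154, -0.012, -0.123], [0, -0.4, 0]],
  ],
)

```text
t: 5.7
tool_pos: [0.4885, -0.2343, 0.1129]
orientation: [-1.754, -2.45, -0.127]
force: [0.8, 0.2, -3.6]
opening: 0.0579
gripper_force: 30.0
```

```bash
python3 - <<'E'
from h import *
s=robot.read_state(); print(s["tool_pos"],s["q"].round(2),s["opening"])
for th in (0,-45):
    R=Rt(np.radians(th)); z=R.as_matrix()[:,2]; jog(np.array([.49,-.235,.135])+.019*z,R)
E
```

```text
[ 0.4885446  -0.23425374  0.11285582] [-0.61  0.15  1.62  0.09  1.5  -0.95] 0.05790166514498399
shift [-0.003  0.006 -0.016] turn [-0.003 -0.096 -0.004]
shift [-0.066  0.006 -0.054] turn [-0.004 -0.596 -0.003]
```

>>> jog_arm(
  rows=[
    [[-0.01, 0, -0.015], [0, -0.08, 0]],
    [[-0.01, 0, -0.02], [0, -0.16, 0]],
    [[-0.02, 0, -0.03], [0, -0.24, 0]],
    [[-0.04, 0, -0.04], [0, -0.32, 0]],
    [[-0.05, 0.006, -0.05], [0, -0.4, 0]],
  ],
)

```text
t: 6.2
tool_pos: [0.4931, -0.2439, 0.1213]
orientation: [1.586, 2.222, -0.391]
force: [-0.2, 0.1, -4.2]
opening: 0.0579
gripper_force: 30.0
```

```bash
python3 - <<'E'
from h import *
s=robot.read_state(); print(s["tool_pos"],s["q"].round(2),s["opening"])
for th in (-45,):
    R=Rt(np.radians(th)); z=R.as_matrix()[:,2]; jog(np.array([.49,-.235,.135])+.019*z,R)
E
```

```text
[ 0.49307795 -0.24394564  0.12128029] [-0.27 -0.24  2.05 -0.44  1.09 -0.44] 0.057914759981176046
shift [-0.018  0.     0.008] turn [-0.004 -0.196 -0.001]
```

>>> jog_arm(
  rows=[
    [[-0.01, 0, 0.005], [0, -0.08, 0]],
    [[-0.015, 0, 0.008], [0, -0.16, 0]],
    [[-0.018, 0, 0.008], [-0.003, -0.196, 0]],
    [[-0.018, 0, 0.008], [-0.003, -0.196, 0]],
    [[-0.018, 0, 0.008], [-0.003, -0.196, 0]],
  ],
)

```text
t: 6.7
tool_pos: [0.4942, -0.2474, 0.1211]
orientation: [1.418, 1.993, -0.585]
force: [1.1, 0.9, -3.0]
opening: 0.0579
gripper_force: 30.0
```

```bash
python3 - <<'E'
from h import *
s=robot.read_state(); print(s["tool_pos"],s["q"].round(2),s["opening"],grasp(s))
R=Rt(np.radians(-45)); z=R.as_matrix()[:,2]; jog(np.array([.49,-.235,.061])+.019*z,R)
c=cam("side"); f=c["frame"]; u,v=proj(c,grasp(s)).astype(int); 
b=cv2.resize(f[v-70:v+70,u-90:u+90],None,fx=4,fy=4,interpolation=2); cv2.imwrite("pics/s2.png",np.clip(b[:,:,::-1]*1.5,0,255))
E
```

```text
[ 0.49420458 -0.24742922  0.12105009] [-0.07 -0.25  2.2  -0.86  1.03  0.  ] 0.057877786930655706 [ 0.48989199 -0.23480786  0.13458164]
shift [0.257 0.002 0.263] turn [-0.003 -0.005  0.   ][ WARN:0@2.610] global loadsave.cpp:1063 imwrite_ Unsupported depth image for selected encoder is fallbacked to CV_8U.
```

View pics/s2.png

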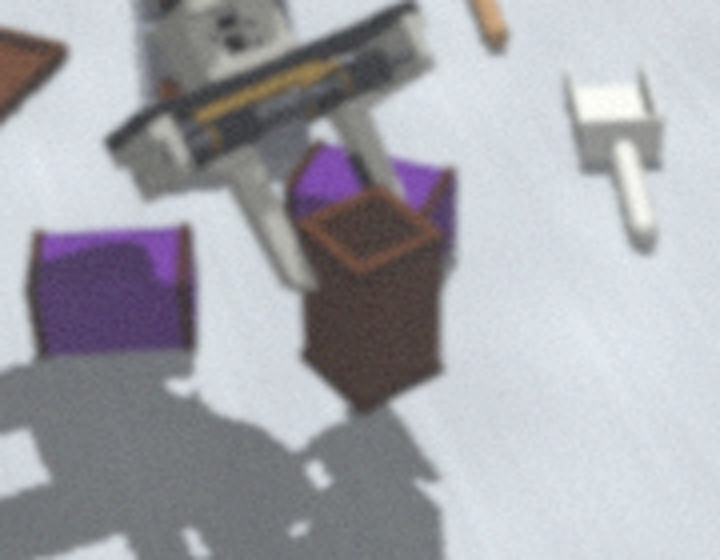

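The pot hangs upright with its mouth up: rim around (370,228), bottom corner at (365,410). I lower it.

>>> jog_arm(
  rows=[
    [[0.07, 0, 0.07], [-0.003, -0.005, 0]],
    [[0.14, 0, 0.14], [-0.003, -0.005, 0]],
    [[0.2, 0, 0.2], [-0.003, -0.005, 0]],
    [[0.24, 0, 0.245], [-0.003, -0.005, 0]],
    [[0.257, 0.002, 0.263], [-0.003, -0.005, 0]],
  ],
)

```text
t: 7.25
tool_pos: [0.4953, -0.2493, 0.0486]
orientation: [1.413, 1.982, -0.585]
force: [-0.8, 0.8, -2.7]
opening: 0.0577
gripper_force: 30.0
```

>>> jog_arm(
  rows=[
    [[0, 0, 0], [0, 0, 0]],
    [[0.003, 0, 0.003], [0, 0, 0]],
    [[0.006, 0, 0.006], [0, 0, 0]],
  ],
)

```text
t: 7.55
tool_pos: [0.4966, -0.2487, 0.049]
orientation: [1.411, 1.981, -0.583]
force: [-0.3, 0.8, -4.0]
opening: 0.0575
gripper_force: 30.0
```

```bash
python3 - <<'E'
from h import *
s=robot.read_state(); print(s["force"].round(1),s["opening"],grasp(s))
R=Rt(np.radians(-45)); jog(s["tool_pos"],R)
E
```

```text
[-0.3  0.8 -4. ] 0.05750022921198091 [ 0.4921131  -0.23593232  0.06233223]
shift [0. 0. 0.] turn [ 0.002  0.003 -0.002]
```

>>> jog_arm(
  rows=[
    [[0.004, 0, 0.004], [0, 0, 0]],
    [[0.007, 0, 0.007], [0, 0, 0]],
    [[0.007, 0, 0.007], [0, 0, 0]],
  ],
)

```text
t: 7.85
tool_pos: [0.4958, -0.2485, 0.0459]
orientation: [1.411, 1.982, -0.584]
force: [-0.4, -0.1, -3.7]
opening: 0.0578
gripper_force: 30.0
```

>>> jog_arm(
  rows=[
    [[0.004, 0, 0.004], [0, 0, 0]],
    [[0.007, 0, 0.007], [0, 0, 0]],
    [[0.007, 0, 0.007], [0, 0, 0]],
  ],
)

```text
t: 8.15
tool_pos: [0.4957, -0.2485, 0.0438]
orientation: [1.411, 1.982, -0.584]
force: [-0.1, 0.7, -4.2]
opening: 0.0576
gripper_force: 30.0
```

Grasp height is 0.0572 with no contact yet, so I keep going in small steps.

>>> jog_arm(
  rows=[
    [[0.004, 0, 0.004], [0, 0, 0]],
    [[0.004, 0, 0.004], [0, 0, 0]],
    [[0.004, 0, 0.004], [0, 0, 0]],
  ],
)

```text
t: 8.45
tool_pos: [0.4959, -0.249, 0.0436]
orientation: [1.411, 1.981, -0.585]
force: [-4.5, 0.7, 5.9]
opening: 0.0578
gripper_force: 30.0
```

>>> jog_arm(
  rows=[
    [[0.004, 0, 0.004], [0, 0, 0]],
    [[0.004, 0, 0.004], [0, 0, 0]],
    [[0.004, 0, 0.004], [0, 0, 0]],
  ],
)

```text
t: 8.75
tool_pos: [0.4962, -0.2494, 0.0435]
orientation: [1.411, 1.979, -0.586]
force: [-8.3, 4.1, 14.0]
opening: 0.0578
gripper_force: 30.0
```

>>> jog_arm(
  rows=[
    [[-0.004, 0, -0.004], [0, 0, 0]],
    [[-0.004, 0, -0.004], [0, 0, 0]],
  ],
  squeeze=5,
)

```text
t: 8.95
tool_pos: [0.496, -0.2488, 0.0433]
orientation: [1.411, 1.981, -0.584]
force: [-3.2, 1.3, 4.5]
opening: 0.058
gripper_force: 5.0
```

>>> jog_arm(
  rows=[
    [[0, 0, 0], [0, 0, 0]],
    [[0, 0, 0], [0, 0, 0]],
    [[0, 0, 0], [0, 0, 0]],
    [[0, 0, 0], [0, 0, 0]],
    [[0, 0, 0], [0, 0, 0]],
  ],
  hand=-1,
)

```text
t: 9.45
tool_pos: [0.4957, -0.2485, 0.0427]
orientation: [1.411, 1.982, -0.584]
force: [-0.3, -0.1, -0.3]
opening: 0.0913
gripper_force: 0.0
```

>>> jog_arm(
  rows=[
    [[0, 0, -0.1], [0, 0, 0]],
    [[0, 0, -0.25], [0, 0, 0]],
    [[0, 0, -0.45], [0, 0, 0]],
    [[0, 0, -0.65], [0, 0, 0]],
    [[0, 0, -0.8], [0, 0, 0]],
  ],
)

```text
t: 9.95
tool_pos: [0.458, -0.14, 0.1572]
orientation: [1.411, 1.982, -0.582]
force: [0.9, 0.7, -0.0]
opening: 0.0932
gripper_force: 0.0
```

```bash
python3 - <<'E'
from h import *
c=cam("side"); f=c["frame"]; s=robot.read_state(); print(s["tool_pos"],s["q"].round(2))
u,v=proj(c,[.49,-.24,.06]).astype(int); print(u,v)
b1=cv2.resize(f[v-50:v+50,u-50:u+50],None,fx=4,fy=4,interpolation=2)
c2=cam("top"); u,v=proj(c2,[.49,-.24,.06]).astype(int); print(u,v)
b2=cv2.resize(c2["frame"][v-50:v+50,u-50:u+50],None,fx=4,fy=4,interpolation=2)
b=np.hstack([b1,b2]); cv2.imwrite("pics/sb.png",cv2.convertScaleAbs(b[:,:,::-1],alpha=1.5))
R=Rt(0); jog([.495,-.24,.26],R)
E
```

```text
[ 0.459339   -0.13817938  0.16050764] [ 0.23 -0.37  2.22 -0.82  1.29  0.14]
322 255
389 229
shift [-0.734  0.002  0.024] turn [ 0.006  0.503 -0.001]
```

View pics/sb.png

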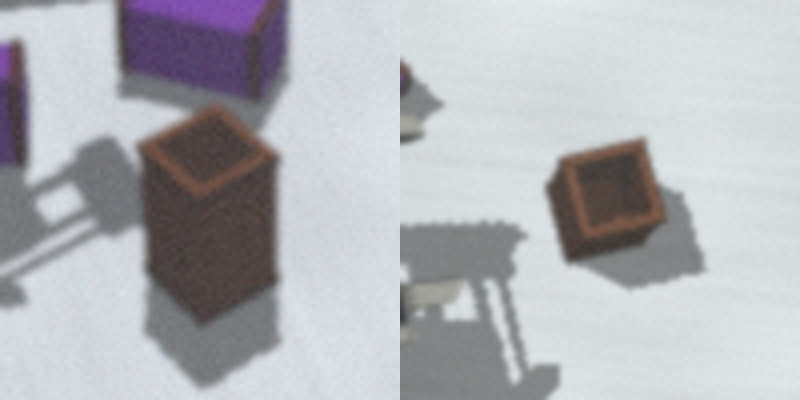

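The pot stands upright by itself: left panel rim around (208,150); right (top) panel rim corners (160,158), (243,140), (264,218), (180,238).

>>> jog_arm(
  rows=[
    [[-0.2, 0, 0], [0, 0.05, 0]],
    [[-0.4, 0, 0], [0, 0.14, 0]],
    [[-0.6, 0, 0.01], [0, 0.23, 0]],
    [[-0.734, 0.002, 0.024], [0, 0.32, 0]],
    [[-0.734, 0.002, 0.024], [0, 0.41, 0]],
  ],
)

```text
t: 10.55
tool_pos: [0.4956, -0.2467, 0.2616]
orientation: [1.74, 2.441, -0.131]
force: [0.1, -0.1, 0.0]
opening: 0.0927
gripper_force: 0.0
```

>>> jog_arm(
  rows=[
    [[0, 0, 0], [0, 0.08, 0]],
    [[0, 0, 0], [0, 0.09, 0]],
    [[0, 0, 0], [0, 0.09, 0]],
  ],
)

```text
t: 10.85
tool_pos: [0.4924, -0.2438, 0.2541]
orientation: [1.814, 2.543, -0.019]
force: [-0.4, 0.5, -0.1]
opening: 0.0929
gripper_force: 0.0
```

```bash
python3 - <<'E'
from h import *
s=robot.read_state(); print(s["t"],s["tool_pos"],s["q"].round(2)); print(Rot.from_rotvec(s["orientation"]).as_matrix().round(3))
g=lambda p:(339+(p[0]+.5)/4-.5,179+(p[1]+.5)/4-.5)
def rep(c,b):
    W=np.array([onz(c,*p,.105) for p in b]); d=W[1]-W[0]
    print(W[:,:2].round(4).tolist(),W.mean(0).round(4),np.degrees(np.arctan2(d[1],d[0]))%90,[np.linalg.norm(W[(i+1)%4]-W[i]).round(4) for i in range(4)])
rep(cam("top"),[g(p) for p in [(160,158),(243,140),(264,218),(180,238)]])
c=cam("wrist"); f=c["frame"].astype(int); u,v=proj(c,[.493,-.24,.105]).astype(int); print(u,v)
m=((f[...,0]-f[...,2])>20).astype(np.uint8); m[f.sum(2)<60]=0
n,l,st,ce=cv2.connectedComponentsWithStats(m); print(st[l[v,u]])
cn=max(cv2.findContours((l==l[v,u]).astype(np.uint8),0,1)[0],key=cv2.contourArea); p=cv2.approxPolyDP(cv2.convexHull(cn),2.5,True)[:,0]; print(p.tolist())
print(np.array([onz(c,*q,.105)[:2] for q in p]).round(4).tolist())
rep(c,cv2.boxPoints(cv2.minAreaRect(cn)))
save(c,"w3")
E
```

```text
10.85 [ 0.49242689 -0.24384899  0.25405314] [-0.54 -0.04  1.54 -0.01  1.62 -0.88]
[[-0.325  0.946  0.007]
 [ 0.945  0.325 -0.02 ]
 [-0.022  0.001 -1.   ]]
[[0.51, -0.2027], [0.5285, -0.2583], [0.476, -0.2761], [0.4564, -0.2205]] [ 0.4927 -0.2394  0.105 ] 18.458224061390382 [np.float64(0.0586), np.float64(0.0554), np.float64(0.059), np.float64(0.0565)]
318 174
[ 295  143   50   56 2387]
[[338, 143], [344, 151], [343, 197], [296, 198], [295, 151], [300, 143]]
[[0.5017, -0.1968], [0.5116, -0.2033], [0.5302, -0.2566], [0.4759, -0.2767], [0.4571, -0.2221], [0.4598, -0.2113]]
[[0.4542, -0.2132], [0.5084, -0.1945], [0.5318, -0.2574], [0.4747, -0.2771]] [ 0.4923 -0.2356  0.105 ] 19.06447913977188 [np.float64(0.0573), np.float64(0.0671), np.float64(0.0604), np.float64(0.0671)]
```

View pics/w3.png

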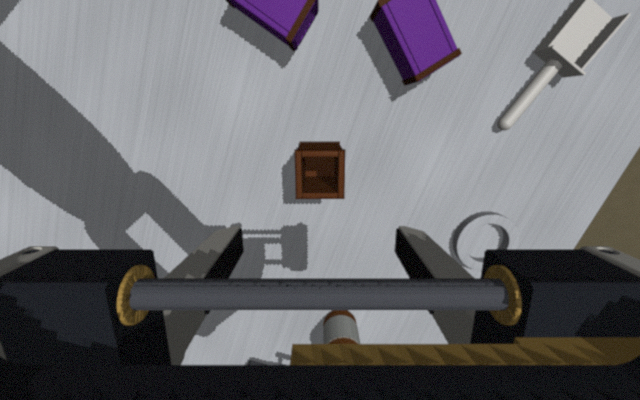

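The wrist view shows the standing pot's rim at (295,151), (344,151), (343,197), (296,198), with the wire coil well clear at (480,240). The centre is (0.493, -0.2395), and both views agree.

```bash
python3 - <<'E'
from h import *
jog([.493,-.2395,.067],Rt(0))
E
```

```text
shift [0.033 0.003 0.94 ] turn [ 0.001  0.015 -0.   ]
```

>>> jog_arm(
  rows=[
    [[0.033, 0.003, 0.15], [0, 0.015, 0]],
    [[0.033, 0.003, 0.3], [0, 0.015, 0]],
    [[0.033, 0.003, 0.45], [0, 0.015, 0]],
    [[0.033, 0.003, 0.58], [0, 0.015, 0]],
    [[0.033, 0.003, 0.6], [0, 0.015, 0]],
  ],
)

```text
t: 11.45
tool_pos: [0.4907, -0.2353, 0.1325]
orientation: [-1.815, -2.56, -0.003]
force: [-0.1, 0.1, 0.3]
opening: 0.093
gripper_force: 0.0
```

```bash
python3 - <<'E'
from h import *
print(robot.read_state()["tool_pos"]);jog([.493,-.2395,.067],Rt(0))
E
```

```text
[ 0.49068428 -0.23525493  0.13250396]
shift [-0.025  0.004  0.327] turn [-0.    -0.003  0.002]
```

>>> jog_arm(
  rows=[
    [[-0.025, 0.004, 0.08], [0, -0.003, 0]],
    [[-0.025, 0.004, 0.16], [0, -0.003, 0]],
    [[-0.025, 0.004, 0.24], [0, -0.003, 0]],
    [[-0.025, 0.004, 0.3], [0, -0.003, 0]],
    [[-0.025, 0.004, 0.327], [0, -0.003, 0]],
  ],
)

```text
t: 11.95
tool_pos: [0.4946, -0.2418, 0.0691]
orientation: [1.818, 2.559, 0.001]
force: [0.5, 0.3, -0.4]
opening: 0.0929
gripper_force: 0.0
```

>>> jog_arm(
  rows=[
    [[0, 0, 0], [0, 0, 0]],
    [[0, 0, 0], [0, 0, 0]],
    [[0, 0, 0], [0, 0, 0]],
    [[0, 0, 0], [0, 0, 0]],
    [[0, 0, 0], [0, 0, 0]],
  ],
  hand=1,
  squeeze=25,
)

```text
t: 12.45
tool_pos: [0.4956, -0.2428, 0.0713]
orientation: [1.817, 2.556, 0.001]
force: [-0.3, 0.1, 0.2]
opening: 0.0577
gripper_force: 11.4
```

>>> jog_arm(
  rows=[
    [[0, 0, 0], [0, 0, 0]],
    [[0, 0, 0], [0, 0, 0]],
    [[0, 0, 0], [0, 0, 0]],
    [[0, 0, -0.1], [0, 0, 0]],
    [[0, 0, -0.25], [0, 0, 0]],
  ],
)

```text
t: 12.95
tool_pos: [0.4929, -0.2407, 0.1178]
orientation: [-1.819, -2.559, -0.001]
force: [0.0, -0.7, -3.6]
opening: 0.057
gripper_force: 25.0
```

>>> jog_arm(
  rows=[
    [[0, 0, -0.2], [0, 0, 0]],
    [[0, 0, -0.35], [0, 0, 0]],
    [[0, 0, -0.4], [0, 0, 0]],
    [[0, 0, -0.4], [0, 0, 0]],
  ],
)

```text
t: 13.35
tool_pos: [0.4956, -0.2425, 0.2015]
orientation: [1.816, 2.555, 0.001]
force: [-0.3, 0.6, -4.2]
opening: 0.0569
gripper_force: 25.0
```

```bash
python3 - <<'E'
from h import *
s=robot.read_state(); print(s["tool_pos"],s["opening"],s["q"].round(2))
y=np.radians(-9.54); yy=np.array([np.cos(y),np.sin(y),0]); z=-up; R=Rot.from_matrix(np.c_[np.cross(yy,z),yy,z])
jog([.4865,.1343,.215],R)
E
```

```text
[ 0.49560833 -0.24249288  0.20154276] 0.056938319947000035 [-0.55 -0.01  1.61  0.    1.54 -0.88]
shift [ 1.794  0.576 -0.073] turn [0.004 0.002 0.319]
```

>>> jog_arm(
  rows=[
    [[0.15, 0.05, 0], [0, 0, 0]],
    [[0.35, 0.11, 0], [0, 0, 0]],
    [[0.55, 0.18, 0], [0, 0, 0]],
    [[0.75, 0.24, 0], [0, 0, 0]],
    [[0.9, 0.29, 0], [0, 0, 0]],
  ],
)

```text
t: 13.85
tool_pos: [0.4886, -0.0504, 0.1969]
orientation: [-1.819, -2.561, 0.001]
force: [1.1, 0.7, -4.0]
opening: 0.0568
gripper_force: 25.0
```

```bash
cat >> h.py <<'E'
def Rg(d=-9.54):
    y=np.radians(d); yy=np.array([np.cos(y),np.sin(y),0]); z=-up; return Rot.from_matrix(np.c_[np.cross(yy,z),yy,z])
E
python3 - <<'E'
from h import *
s=robot.read_state(); print(s["tool_pos"],s["opening"])
jog([.4859,.1306,.205],Rg())
E
```

```text
[ 0.48855506 -0.05044459  0.19688689] 0.05675987645131163
shift [ 0.859  0.286 -0.041] turn [-0.    0.    0.32]
```

>>> jog_arm(
  rows=[
    [[0.2, 0.07, -0.02], [0, 0, 0.07]],
    [[0.4, 0.13, -0.03], [0, 0, 0.14]],
    [[0.6, 0.2, -0.04], [0, 0, 0.21]],
    [[0.75, 0.25, -0.041], [0, 0, 0.28]],
    [[0.859, 0.286, -0.041], [0, 0, 0.32]],
  ],
)

```text
t: 14.35
tool_pos: [0.4862, 0.1301, 0.2048]
orientation: [2.401, 2.023, -0.003]
force: [0.7, -0.2, -4.2]
opening: 0.057
gripper_force: 25.0
```

>>> jog_arm(
  rows=[
    [[0, 0, 0], [0, 0, 0]],
    [[0, 0, 0], [0, 0, 0]],
    [[0, 0, 0], [0, 0, 0]],
  ],
)

```text
t: 14.65
tool_pos: [0.4874, 0.1271, 0.2065]
orientation: [2.397, 2.026, -0.001]
force: [0.1, 0.1, -3.1]
opening: 0.0571
gripper_force: 25.0
```

```bash
python3 - <<'E'
from h import *
s=robot.read_state(); print(s["tool_pos"],s["opening"])
jog([.4859,.1306,.205],Rg())
def crop(c,X,h=60):
    u,v=proj(c,X).astype(int); print(u-h,v-h); return cv2.resize(c["frame"][v-h:v+h,u-h:u+h],(400,400),interpolation=2)
b=np.hstack([crop(cam("top"),[.4865,.1343,.08]),crop(cam("wrist"),[.4865,.1343,.08],130)])
cv2.imwrite("pics/hov.png",cv2.convertScaleAbs(b[:,:,::-1],alpha=1.6))
E
```

```text
[0.48737864 0.1270808  0.20645053] 0.05711619453060573
shift [ 0.016 -0.01   0.007] turn [ 0.001  0.002 -0.001]
196 155
185 47
```

View pics/hov.png

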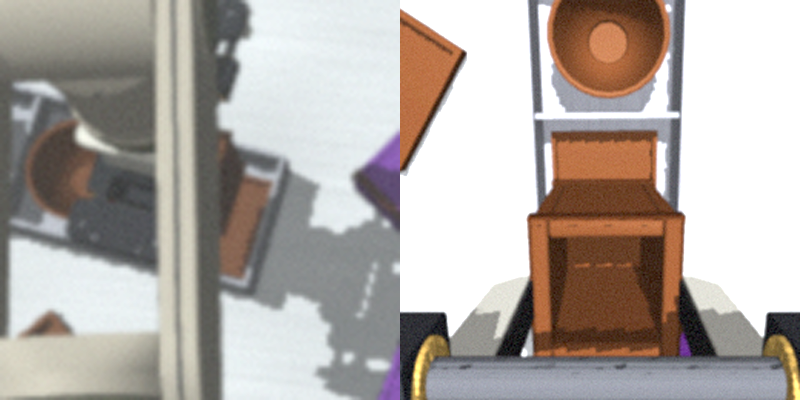

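The wrist panel shows the held pot's far rim edge from (529,215) to (683,215), and the saucer's far rim edge from (553,132) to (657,132), parallel to the pot. The bowl in the next bay is clear.

```bash
python3 - <<'E'
from h import *
c=cam("wrist"); s=robot.read_state()
g=lambda p:(185+(p[0]-400+.5)*.65-.5,47+(p[1]+.5)*.65-.5)
y=np.radians(-9.54); gy=np.array([-np.sin(y),np.cos(y),0])
for nm,e,z,off in(("saucer",[(553,132),(657,132)],.016,.045),("pot",[(529,215),(683,215)],.105+s["tool_pos"][2]-.0713,.029),("divider outer/top",[(535,116),(680,116)],.06,0)):
    A,B=[onz(c,*g(p),z) for p in e]; d=B-A; print(nm,np.linalg.norm(d).round(4),"yaw",np.degrees(np.arctan2(d[1],d[0])).round(1),((A+B)/2-off*gy).round(4))
print(s["tool_pos"])
E
```

```text
saucer 0.0879 yaw -9.7 [0.49   0.1353 0.016 ]
pot 0.0576 yaw -9.7 [0.4893 0.1321 0.2413]
divider outer/top 0.1077 yaw -9.7 [0.5015 0.193  0.06  ]
[0.48800036 0.12696478 0.20762275]
```

```bash
python3 - <<'E'
from h import *
jog([.488,.1305,.086],Rg(-9.6))
E
```

```text
shift [ 0.019 -0.005  0.608] turn [ 0.002  0.001 -0.001]
```

>>> jog_arm(
  rows=[
    [[0.019, -0.005, 0.1], [0.002, 0.001, 0]],
    [[0.019, -0.005, 0.22], [0.002, 0.001, 0]],
    [[0.019, -0.005, 0.34], [0.002, 0.001, 0]],
    [[0.019, -0.005, 0.45], [0.002, 0.001, 0]],
    [[0.019, -0.005, 0.5], [0.002, 0.001, 0]],
  ],
)

```text
t: 15.3
tool_pos: [0.4867, 0.1307, 0.1057]
orientation: [-2.4, -2.026, 0.003]
force: [-0.0, -0.2, -3.3]
opening: 0.0571
gripper_force: 25.0
```

```bash
python3 - <<'E'
from h import *
print(robot.read_state()["tool_pos"]);jog([.488,.1305,.083],Rg(-9.6))
E
```

```text
[0.48672217 0.13070572 0.10568331]
shift [0.    0.007 0.113] turn [-0.001  0.001 -0.001]
```

>>> jog_arm(
  rows=[
    [[0, 0.007, 0.04], [0, 0.001, 0]],
    [[0, 0.007, 0.08], [0, 0.001, 0]],
    [[0, 0.007, 0.11], [0, 0.001, 0]],
    [[0, 0.007, 0.113], [0, 0.001, 0]],
  ],
)

```text
t: 15.7
tool_pos: [0.4894, 0.1313, 0.0852]
orientation: [-2.4, -2.027, -0.003]
force: [0.4, -0.2, -4.2]
opening: 0.0571
gripper_force: 25.0
```

>>> jog_arm(
  rows=[
    [[0, 0, 0.005], [0, 0, 0]],
    [[0, 0, 0.01], [0, 0, 0]],
    [[0, 0, 0.01], [0, 0, 0]],
  ],
)

```text
t: 16.0
tool_pos: [0.4898, 0.1315, 0.0838]
orientation: [2.4, 2.027, 0.004]
force: [-0.0, -0.5, -3.4]
opening: 0.0569
gripper_force: 25.0
```

>>> jog_arm(
  rows=[
    [[0, 0, 0.005], [0, 0, 0]],
    [[0, 0, 0.005], [0, 0, 0]],
    [[0, 0, 0.005], [0, 0, 0]],
  ],
)

```text
t: 16.3
tool_pos: [0.4896, 0.1314, 0.0825]
orientation: [-2.4, -2.027, -0.003]
force: [-0.8, 0.1, -4.1]
opening: 0.0569
gripper_force: 25.0
```

>>> jog_arm(
  rows=[
    [[0, 0, 0.005], [0, 0, 0]],
    [[0, 0, 0.01], [0, 0, 0]],
    [[0, 0, 0.01], [0, 0, 0]],
  ],
)

```text
t: 16.6
tool_pos: [0.4894, 0.1314, 0.0803]
orientation: [-2.4, -2.027, -0.003]
force: [0.2, -0.4, -3.8]
opening: 0.0571
gripper_force: 25.0
```

>>> jog_arm(
  rows=[
    [[0, 0, 0.005], [0, 0, 0]],
    [[0, 0, 0.008], [0, 0, 0]],
    [[0, 0, 0.008], [0, 0, 0]],
  ],
)

```text
t: 16.9
tool_pos: [0.4898, 0.1313, 0.0796]
orientation: [2.4, 2.027, 0.004]
force: [-2.6, -1.7, 4.1]
opening: 0.0568
gripper_force: 25.0
```

Contact came at the expected height for the saucer floor, so I release.

>>> jog_arm(
  rows=[
    [[0, 0, 0], [0, 0, 0]],
    [[0, 0, 0], [0, 0, 0]],
  ],
  squeeze=4,
)

```text
t: 17.1
tool_pos: [0.4898, 0.1314, 0.0793]
orientation: [2.4, 2.027, 0.004]
force: [-2.7, -1.4, 3.3]
opening: 0.0575
gripper_force: 4.0
```

>>> jog_arm(
  rows=[
    [[0, 0, 0], [0, 0, 0]],
    [[0, 0, 0], [0, 0, 0]],
    [[0, 0, 0], [0, 0, 0]],
    [[0, 0, 0], [0, 0, 0]],
    [[0, 0, 0], [0, 0, 0]],
  ],
  hand=-1,
)

```text
t: 17.6
tool_pos: [0.4896, 0.1314, 0.0789]
orientation: [-2.4, -2.027, -0.003]
force: [1.3, -0.2, 0.3]
opening: 0.0912
gripper_force: 0.0
```

>>> jog_arm(
  rows=[
    [[0, 0, -0.1], [0, 0, 0]],
    [[0, 0, -0.25], [0, 0, 0]],
    [[0, 0, -0.45], [0, 0, 0]],
    [[0, 0, -0.65], [0, 0, 0]],
    [[0, 0, -0.8], [0, 0, 0]],
  ],
)

```text
t: 18.1
tool_pos: [0.4899, 0.1313, 0.2418]
orientation: [2.399, 2.027, 0.007]
force: [0.2, 0.2, -0.0]
opening: 0.0928
gripper_force: 0.0
```

```bash
python3 - <<'E'
from h import *
c=cam("wrist"); u,v=proj(c,[.49,.135,.1]).astype(int); h=100; print(u-h,v-h)
b=cv2.resize(c["frame"][max(v-h,0):v+h,u-h:u+h],None,fx=2,fy=2,interpolation=2)
c=cam("side"); u,v=proj(c,[.49,.135,.06]).astype(int); h=50
b2=cv2.resize(c["frame"][v-h:v+h,u-h:u+h],(400,400),interpolation=2)[:b.shape[0]]
cv2.imwrite("pics/fin.png",cv2.convertScaleAbs(np.hstack([b[:b2.shape[0]],b2])[:,:,::-1],alpha=1.5)); print(robot.read_state()["tool_pos"])
E
```

```text
217 78
[0.4920412  0.1316586  0.24472391]
```

View pics/fin.png

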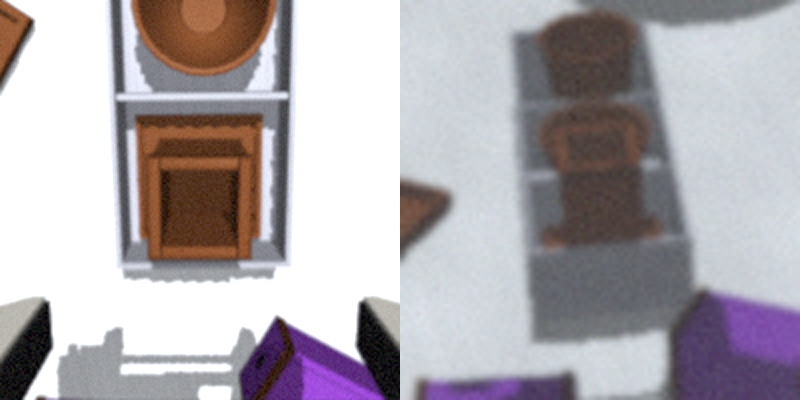

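The left panel shows the pot's rim, (148,158) to (253,258), squared within the saucer, (137,117) to (262,240). The side panel shows it upright in the saucer. I run a quick numeric check before handing in.

```bash
python3 - <<'E'
from h import *
c=cam("wrist"); g=lambda p:(217+(p[0]+.5)/2-.5,78+(p[1]+.5)/2-.5)
y=np.radians(-9.6); gy=np.array([-np.sin(y),np.cos(y),0])
P=np.mean([onz(c,*g(p),.113) for p in [(148,158),(252,158),(253,258),(150,258)]],0)
S=np.mean([onz(c,*g(p),.016) for p in [(137,117),(262,117)]],0)-.045*gy
d=P-S; print(P,S,np.hypot(*d[:2]))
if np.hypot(*d[:2])<.010: print(robot.close_job())
E
```

```text
[0.49253    0.13312112 0.113     ] [0.49255681 0.13486539 0.016     ] 0.001744473621277634
the job is handed in; nothing more can be done
None
```

The pot was stood upright on the bench and let go, then regrasped and set flat in the square saucer, measured about 2 mm off centre and square to it; the job was handed in at about 18 s of the 61 s allowed, and the verdict was not returned.

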